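# Fit a probe into the quick coupling of a test stand

### The arm

A 6-joint arm with a two-finger parallel gripper is mounted at the origin on the work surface. World frame = base frame: x ahead of the robot, y to its left, z up, the work surface at z = 0. Lengths are in mm, angles in rad, forces in N, time in s.
With the tool pointing down it reaches from about 275 to 1000 mm from the base axis. Payload 8.4 kg.
Tool frame: the origin (TCP) lies midway between the tips of the shut fingers; the grasp point (between the pads) lies 19 mm behind it (r.grip_point_offset is the distance from the TCP to the grasp point, in mm); z points along the fingers, x is the direction in which the jaws open and shut, and the axes are right-handed (so a half turn about z gives the same grasp; the last joint's range is limited). The gripper opens to 85 mm and grips with 20 to 120 N. Pads are 22 mm wide; open, the fingers measure 114 mm over their backs; the gripper's body (76 mm by 85 mm) begins 54 mm behind the grasp point. The pads swing forward as they close: fully open they stand 13 mm farther back than shut.
Start: joints at [-1.207, 0.353, 1.633, -0, 1.155, -0.002], TCP at [223.559, -583.652, 231.281] pointing down, gripper open.
Joint ranges: [-2.63, 2.63], [-0.92, 2.1], [0.06, 2.66], [-1.3, 4.44], [0, 2.69], [-3.02, 3.02]. Speed limits (rad/s): [2.22, 2.22, 2.79, 3.14, 3.14, 3.14].

### API

Orientations are given as [roll, pitch, yaw] about the fixed x, y, z axes, in that order (R = Rz(yaw) Ry(pitch) Rx(roll)).
In Python, from rig import monitor, vision, sign_off, r gives the robot as it stands.
- The arm moves only by the shell command python3 -m inch 'ROWS' [FORCE]. ROWS is JSON, a list of rows, each an object with "dp": the shift along the tool's x, y, z in mm, a list of three; "angular": the turn, a rotation vector about the tool's x, y, z in rad, a list of three; "fingers": the closure in counts, from 0 (fully open) to 255 (shut). A call has 1 to 12 rows; each row is the pose to reach, as a shift and turn from the pose commanded when the call began, along the tool's axes at that moment; what a row does not reach only later rows make up. A row lasts 1/12 s, in which the tool goes at most 41.7 mm and 7.16 degrees, less where a joint would pass 70% of its speed; a pose out of reach is approached as far as the arm can. A call with a gripper value outside its range is refused whole. The fingers move at their own pace and stop on an object; FORCE is the grip in N (left out, the last holds). Time passes only in rows, so rows that repeat a pose let the fingers close. It gives the time, the measured TCP pose, the force and the opening at its end, in the units of the state.
- monitor.sense(): the state, without advancing time (a new reading comes with each control period).
- vision.grab_frame(name): name is "scene" or "top"; returns (picture, depth): 420x560x3 uint8, blue, green, red; 420x560 float32, mm along the optical axis (not along the pixel's ray), 0 where there is no reading.
- vision.camera_params(name): a dict with "fx", "fy", "cx", "cy" (pixels), "R" (3x3) and "t" (3): a world point X has camera coordinates R X + t. Camera axes: x right, y down, z forward; pixel columns grow to the right and rows downward; lengths in mm; the calibration is good to about 2 mm. A picture is of the moment at which its call begins. camera_params takes no time and is no camera call.
- sign_off(): hands the job in, once; it reports no verdict.
The state is a dict: "clock": time; "qpos": joint angles; "qvel": joint speeds; "joint_efforts": joint torques, N m; "eef_pos": TCP position; "tcp_rot": TCP orientation; "contact_force": force on the tool from outside, world axes, zero at the start; "wrist_torque": the same for the moment, N m; "opening": opening from 0.0 (shut) to 1.0 (fully open).
Only numpy, scipy, OpenCV 4.12 (cv2) and the standard library are available. Lean on these libraries where they do the work, as an engineer would, in place of code of your own. Each camera call takes 0.05 s, during which the arm holds its last target.

### The job

Fit the round straight probe from the wooden rack into the quick coupling on the test stand: first pull the coupling's spring sleeve down until it catches and stays back by itself with nothing touching it, then push the probe's plug into the mouth, gently (never more than 30 N on the coupling), until it is fully home and the sleeve springs back up and locks it. Let go and leave the other probe, the copper bar, the step block and the gel bottle where they are.

Things in the scene. Friction and masses are not known exactly. Their poses are not given: they have to be found in the camera images.
- stand: Fixed test stand: dark steel base plate 130 x 110 x 20 mm, origin at the centre of its underside, on the bench. On it an upright coupling head on an adjustable column, whose height is NOT in any pose given: the rim of its mouth lies 97 to 113 mm above the plate's top. Find it by touch, by feel or by sight. With the sleeve up, two inner lock fingers block the mouth 12 mm down: no plug goes in.
- stand_axis (a point): Point on the coupling's vertical axis at the top face of the base plate (20 mm above the bench), z up. Mouth facing up: aluminium, bore 21.2 mm, 2 mm deep funnel, rim 34 mm outside. Round steel sleeve outside it: 42 mm diameter, its top 2 mm below the rim, 32 mm of straight side, then a 58 mm collar whose upper face is 34 mm below the rim, 5 mm thick. Grip the side or press on the collar.
- sleeve (a joint): Travel of the sleeve in m: 0 = up (forward, as at the start), growing downwards (back). A spring pushes it up with 6 N at 0, 0.4 N more per mm. Pulled down 8 mm or more it is caught and stays at about 0.008 when let go; rigid stop at 0.014. A plug pushed to the bottom trips the catch (about 8 N, up to 18 N if pushed askew) and the sleeve springs up to 0, locking the plug.
- probe_centre (a point): Centre of the straight round black grip (28 mm diameter, 54 mm tall, two thin steel bands) of the loose probe to be fitted, 0.1 to 0.25 kg; z up along the probe, plug down. 27 mm below the top, 31.5 mm above the underside of the steel shoulder (32 mm diameter, 4.5 mm thick), 67 mm above the plug's end. At the start it stands upright in a rack hole, shoulder on the rack.
- plug_end (a point): Centre of the lower end of the same probe's steel plug: 19.6 mm diameter, 35.5 mm long up to the shoulder, end chamfered 1.5 mm, with a 10 mm thick waist from 14 to 26 mm above the end. It meets the catch when the shoulder is still 4 mm above the mouth's rim; fully home, the shoulder lies on the mouth's rim or up to 2 mm above it, with the sleeve up.
- rack: Fixed wooden block 75 x 170 x 54 mm (its x, y, z), origin at the centre of its underside, on the bench. Two holes from above at y = -43 and +43 mm: one holds the probe, the other the angle probe.
- angle_probe_centre (a point): Bystander: another probe, with a square black body 36 x 36 x 30 mm and a slanted steel shoe on top, standing in the other hole; this point is the centre of the square body. Leave it.
- copper_bar: Bystander: loose copper bar 35 x 130 x 25 mm (x, y, z), origin at the centre of its underside.
- step_block: Bystander: loose steel step block 100 x 30 mm, three steps of 14, 28 and 42 mm height, origin at the centre of its underside.
- gel_bottle: Bystander: loose white plastic bottle, 48 mm diameter, 110 mm tall, origin at the centre of its underside.
Not all that is in view belongs to the job. Leave any red look-alike of the part that bears probe_centre alone. Leave any pink look-alike of the stand alone.

How it is judged:
By the outcome, as a careful person would: the job done as asked, in the order asked, and still so for the second after the job is handed in, with the robot touching nothing.
It also fails if it takes over 69 s, if anything falls off the work surface, if the arm or the gripper's body presses on something with over 40 N, if the wrist force passes 120 N, or if a joint passes its speed limit or range.

## Working session

There is one attempt and no reset: what is moved stays moved. The work goes in short steps, Python scripts to look and compute and a shell command to move; the robot and the scene stay as the last step left them, time stands still between calls to the robot, and variables do not carry over. Pictures are saved under pics/ and viewed, and the job is handed in when it is done.

```bash
ls; mkdir -p pics
python3 - <<'E'
from rig import monitor, vision, r
import cv2,numpy as np
print(monitor.sense()); print(r.grip_point_offset)
for n in("scene","top"):
    p,d=vision.grab_frame(n); cv2.imwrite(f"pics/{n}0.png",p); np.save(f"pics/{n}0.npy",d)
    print(vision.camera_params(n), d.min(), d.max())
E
```

```text
pics
{'clock': 0.0, 'qpos': array([-1.20740580e+00,  3.53658084e-01,  1.63416570e+00,  5.91567410e-07,
        1.15522443e+00, -2.41617518e-03]), 'qvel': array([ 0.00083176,  0.00024414,  0.00011912, -0.00062102,  0.0009037 ,
       -0.00187717]), 'joint_efforts': array([ 4.22282437e-04, -6.05250049e+01, -3.42066979e+01, -7.34922719e-05,
        9.25684551e-03,  4.73123620e-06]), 'eef_pos': array([ 223.3757937 , -583.1796367 ,  230.54198631]), 'tcp_rot': array([-3.14158860e+00,  1.45555527e-03, -1.20498986e+00]), 'contact_force': array([ 0.38465105, -0.55029683, -0.4850743 ]), 'wrist_torque': array([-0.0351544 , -0.03849922,  0.03427649]), 'opening': 0.9996234612014472}
18.700000000000003
{'fx': 461.4755265569641, 'fy': 461.4755265569641, 'cx': 287.84907007774854, 'cy': 200.0953773367607, 'R': array([[-0.20759654,  0.97819616,  0.00599609],
       [ 0.63701939,  0.1398374 , -0.75805791],
       [-0.74236781, -0.15355057, -0.65215968]]), 't': array([ 101.1189709 , -268.99380336, 1534.67808699])} 0.0 3999.8782
{'fx': 379.2255218571276, 'fy': 379.2255218571276, 'cx': 276.29390707054574, 'cy': 211.44354895100113, 'R': array([[-0.02031566, -0.99974804,  0.00954577],
       [-0.99405384,  0.0191765 , -0.10718777],
       [ 0.1069777 , -0.0116666 , -0.99419297]]), 't': array([  10.63054724,  505.29902762, 1012.3898553 ])} 0.0 1947.2689
```

View pics/scene0.png

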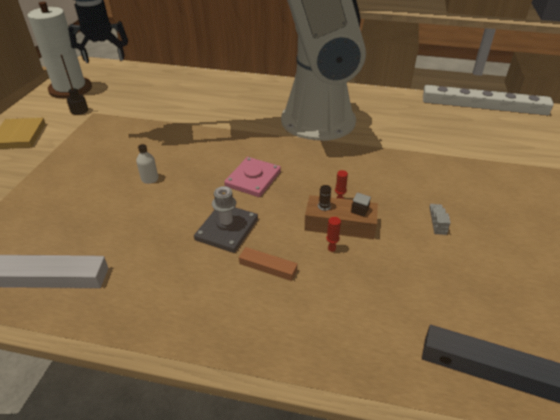

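View pics/top0.png

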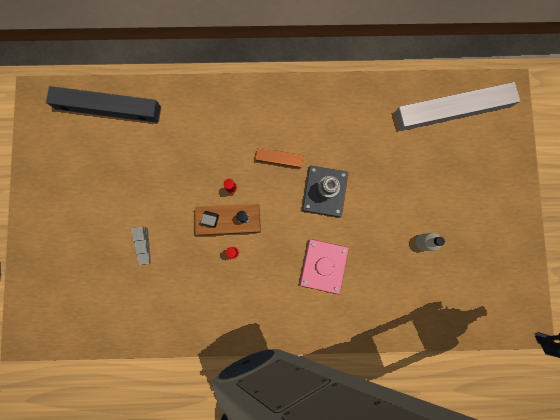

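Run:
```python
import cv2,numpy as np
s=cv2.imread("pics/scene0.png");t=cv2.imread("pics/top0.png")
f=lambda im,x,y,w,h,k:cv2.resize(im[y:y+h,x:x+w],None,fx=k,fy=k,interpolation=cv2.INTER_CUBIC)
cv2.imwrite("pics/c1.png",np.hstack([f(s,190,160,100,100,4),f(s,290,160,100,100,4)]))
cv2.imwrite("pics/c2.png",np.hstack([f(t,290,155,75,75,5),f(t,190,170,75,75,5)]))
```

```text
(no output)
```

View pics/c1.png

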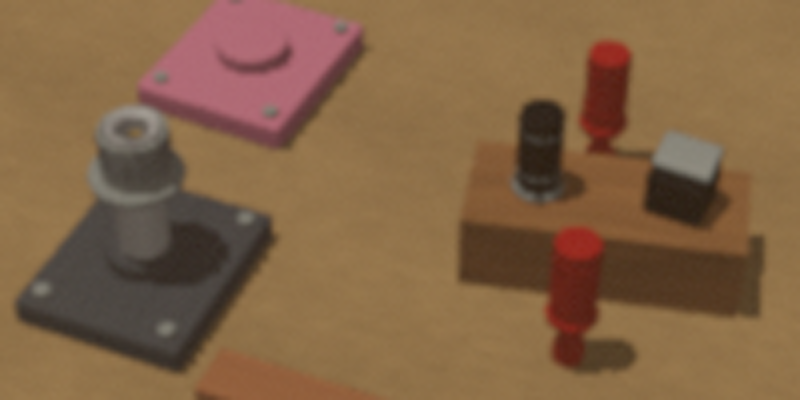

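View pics/c2.png

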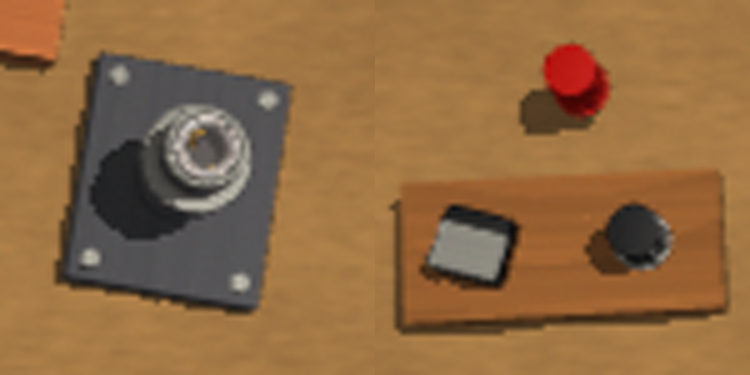

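```bash
cat > h.py <<'E'
import numpy as np,cv2
from rig import vision
def cloud(d,c):
    v,u=np.mgrid[:420,:560]
    X=np.stack([(u-c["cx"])/c["fx"]*d,(v-c["cy"])/c["fy"]*d,d],-1)
    return (X-c["t"])@c["R"]
def ray(c,u,v):
    k=c["R"].T@np.array([(u-c["cx"])/c["fx"],(v-c["cy"])/c["fy"],1]); return -c["R"].T@c["t"],k/np.linalg.norm(k)
def onz(c,u,v,z):
    o,k=ray(c,u,v); return o+k*(z-o[2])/k[2]
def tri(c1,p1,c2,p2):
    o,k=ray(c1,*p1);q,m=ray(c2,*p2)
    s=np.linalg.lstsq(np.stack([k,-m],1),q-o,rcond=None)[0]
    a,b=o+s[0]*k,q+s[1]*m; return (a+b)/2,np.linalg.norm(a-b)
E
python3 - <<'E'
from h import *
cs=vision.camera_params("scene");ct=vision.camera_params("top")
T=cloud(np.load("pics/top0.npy"),ct);S=cloud(np.load("pics/scene0.npy"),cs)
np.set_printoptions(precision=1,suppress=True)
print("tri mouth",tri(cs,(223.2,192),ct,(331,184.2)))
for nm,P,(u0,u1,v0,v1) in (("topstand",T,(310,352,165,205)),("scstand",S,(205,245,180,240)),("topprobe",T,(232,255,205,228)),("scprobe",S,(315,335,180,212))):
    Q=P[v0:v1,u0:u1].reshape(-1,3)
    h=np.histogram(Q[:,2],bins=np.arange(0,160,4)); print(nm,h[0].tolist())
for nm,P,(u0,u1,v0,v1) in (("topstand",T,(310,352,165,205)),("scstand",S,(205,245,180,240))):
    Q=P[v0:v1,u0:u1].reshape(-1,3);Q=Q[Q[:,2]>110]; print(nm,len(Q),Q.min(0),Q.max(0),np.median(Q,0))
for nm,P,(u0,u1,v0,v1) in (("topprobe",T,(232,255,205,228)),("scprobe",S,(315,335,180,212))):
    Q=P[v0:v1,u0:u1].reshape(-1,3);Q=Q[Q[:,2]>100]; print(nm,len(Q),Q.min(0),Q.max(0),np.median(Q,0))
# plate corners / rack corners from top via contour
t=cv2.imread("pics/top0.png");hsv=cv2.cvtColor(t,cv2.COLOR_BGR2HSV)
# stand holes: bright blobs
for (u,v) in ((313.9,169.9),(343.6,174.9),(308,206.5),(338,211.4)): print(onz(ct,u,v,20))
# probe top
print("probe top",onz(ct,243+0.0,217,112.5),tri(cs,(325.5,187.5),ct,(317.0-75,217)))
E
```

```text
tri mouth (array([ 562.2, -137.4,  116.9]), np.float64(0.9876619418264435))
topstand [163, 7, 0, 58, 568, 272, 12, 23, 10, 0, 0, 0, 0, 0, 0, 0, 0, 1, 13, 13, 2, 65, 73, 7, 3, 9, 16, 11, 11, 60, 87, 4, 0, 0, 0, 0, 0, 0, 0]
scstand [359, 27, 32, 35, 561, 380, 27, 84, 46, 20, 10, 15, 19, 16, 18, 16, 16, 7, 8, 0, 4, 60, 80, 23, 24, 26, 29, 38, 43, 68, 83, 1, 0, 0, 0, 0, 0, 0, 0]
topprobe [0, 0, 0, 0, 0, 0, 0, 0, 0, 0, 0, 0, 95, 285, 28, 4, 1, 3, 3, 2, 3, 1, 1, 0, 1, 5, 5, 57, 35, 0, 0, 0, 0, 0, 0, 0, 0, 0, 0]
scprobe [125, 3, 0, 0, 0, 0, 0, 0, 1, 1, 1, 0, 16, 121, 37, 16, 12, 17, 14, 13, 14, 16, 14, 18, 12, 17, 17, 39, 39, 0, 0, 0, 0, 0, 0, 0, 0, 0, 0]
topstand 179 [ 394.2 -157.5  110.2] [ 582.9   12.7 1060.6] [ 559.5 -135.4  120.3]
scstand 215 [ 547.5 -158.   110.2] [1331.6  174.4  796.3] [ 572.1 -136.1  119.2]
topprobe 102 [474.   75.6 100.3] [499.5 103.2 115.1] [486.5  88.2 111.3]
scprobe 115 [478.4  75.6 100.5] [1331.6  174.4  796.3] [498.4  89.8 111.1]
[ 620.9 -107.    20. ]
[ 605.2 -189.6   20. ]
[518.2 -87.4  20. ]
[ 503. -170.   20.]
probe top [483.8  85.4 112.5] (array([484.2,  89. , 107.8]), np.float64(1.436391079653716))
```

Run:
```python
from h import *
cs=vision.camera_params("scene");ct=vision.camera_params("top")
T=cloud(np.load("pics/top0.npy"),ct);S=cloud(np.load("pics/scene0.npy"),cs)
np.set_printoptions(precision=1,suppress=True)
def sel(P,b,z0,z1):
    Q=P[b[2]:b[3],b[0]:b[1]].reshape(-1,3); Q=Q[(Q[:,2]>z0)&(Q[:,2]<z1)]
    c,rad=cv2.minEnclosingCircle(Q[:,:2].astype(np.float32)); return len(Q),np.median(Q[:,2]),Q[:,:2].min(0),Q[:,:2].max(0),(Q[:,:2].min(0)+Q[:,:2].max(0))/2,np.array(c),rad
sb=(310,352,165,205);sc=(205,245,180,240)
for z in ((117,124),(80,92)): print("T",z,sel(T,sb,*z)); print("S",z,sel(S,sc,*z))
print("T probe",sel(T,(232,255,205,228),107,117)); print("S probe",sel(S,(315,335,180,212),107,117))
for nm,P,b in (("T",T,sb),("S",S,sc)):
    print("plate z",np.median([q[2] for q in P[b[2]:b[3],b[0]:b[1]].reshape(-1,3) if 14<q[2]<26]))
print("rack z",sel(T,(200,258,208,232),48,58)[1],sel(S,(308,375,200,218),48,58)[1])
# image-based circle: probe top dark mask; centroid
t=cv2.imread("pics/top0.png");g=cv2.cvtColor(t,cv2.COLOR_BGR2GRAY)
# rack outline from top
hsv=cv2.cvtColor(t,cv2.COLOR_BGR2HSV)
print(hsv[219,225],hsv[245,225],hsv[217,242])
s=cv2.imread("pics/scene0.png")
# rack corners top face
for u,v in ((195.0,207.0),(259.5,204.2),(260.2,231.8),(194.8,234.6)): print(onz(ct,u,v,54))
```

```text
T (117, 124) (140, np.float64(120.47630659919488), array([ 541.5, -157.5]), array([ 582.9, -116.9]), array([ 562.2, -137.2]), array([ 562.5, -137.7]), 21.025285720825195)
S (117, 124) (139, np.float64(120.41276429512432), array([ 547.5, -157.7]), array([ 587.7, -116.7]), array([ 567.6, -137.2]), array([ 567.6, -138.1]), 22.331079483032227)
T (80, 92) (140, np.float64(88.06764687057932), array([ 534., -164.]), array([ 589.7, -108.4]), array([ 561.8, -136.2]), array([ 562.2, -136.8]), 28.835447311401367)
S (80, 92) (144, np.float64(88.19751011610384), array([ 547.6, -164.8]), array([ 596.1, -108.9]), array([ 571.8, -136.8]), array([ 568.2, -136.3]), 29.16214370727539)
T probe (96, np.float64(111.44181199871068), array([474. ,  75.6]), array([499.5, 103.2]), array([486.8,  89.4]), array([487.3,  89.3]), 13.874800682067871)
S probe (82, np.float64(111.91898446637745), array([478.4,  75.6]), array([507.1, 101.8]), array([492.7,  88.7]), array([492.9,  89.5]), 14.479348182678223)
plate z 19.056802769312863
plate z 19.637224136392522
rack z 53.17712205436139 53.737127419414215
[ 13 178 158] [ 16 149 168] [150   6  46]
[518.6 217.5  54. ]
[522.9  45.4  54. ]
[449.   44.7  54. ]
[445.  217.9  54. ]
```

Candidates: the black round probe in the rack, scene (325,195) / top (243,217), is the one to fit. The red ones at scene (342,183) and (333,232) are look-alikes. For the stand, the dark one at scene (225,215) has a coupling head; the pink one at (253,175) is a decoy. The crops confirm both choices. Measured: probe axis ≈ (486.5, 89), coupling axis ≈ (562.2, -137), rim z ≈ 122.

Next I move over the coupling with the jaws along world x.

```bash
python3 -m inch '[{"dp":[-295,-476,0],"angular":[0,0,-1.205],"fingers":0},{"dp":[-295,-476,0],"angular":[0,0,-1.205],"fingers":0},{"dp":[-295,-476,0],"angular":[0,0,-1.205],"fingers":0},{"dp":[-295,-476,0],"angular":[0,0,-1.205],"fingers":0},{"dp":[-295,-476,0],"angular":[0,0,-1.205],"fingers":0},{"dp":[-295,-476,0],"angular":[0,0,-1.205],"fingers":0},{"dp":[-295,-476,0],"angular":[0,0,-1.205],"fingers":0},{"dp":[-295,-476,0],"angular":[0,0,-1.205],"fingers":0},{"dp":[-295,-476,0],"angular":[0,0,-1.205],"fingers":0},{"dp":[-295,-476,0],"angular":[0,0,-1.205],"fingers":0},{"dp":[-295,-476,0],"angular":[0,0,-1.205],"fingers":0},{"dp":[-295,-476,0],"angular":[0,0,-1.205],"fingers":0}]' 25
```

```text
clock: 1.1
eef_pos: [526.9, -183.7, 231.2]
tcp_rot: [-3.142, 0.0, 0.001]
contact_force: [0.2, -0.5, 0.0]
opening: 1.001
```

```bash
cat >> h.py <<'E'
from scipy.spatial.transform import Rotation as Ro
def to(x,y,z,yaw=0):
    from rig import monitor
    s=monitor.sense();R=Ro.from_euler("xyz",s["tcp_rot"]);T=Ro.from_euler("xyz",[np.pi,0,yaw])
    np.set_printoptions(precision=3,suppress=True)
    print("t",s["clock"],"at",s["eef_pos"],s["tcp_rot"],"F",s["contact_force"],"open",s["opening"])
    print("dp",R.inv().apply(np.array([x,y,z])-s["eef_pos"]),"ang",(R.inv()*T).as_rotvec())
E
python3 -c "
from h import *
to(562.2,-137,200)"
```

```text
t 1.1 at [ 526.946 -183.689  231.151] [-3.142  0.     0.001] F [ 0.216 -0.497  0.049] open 1.0005555373074815
dp [ 35.289 -46.667  31.144] ang [-0.     0.     0.001]
```

```bash
python3 -m inch '[{"dp":[30,-42,10],"angular":[0,0,0],"fingers":0},{"dp":[30,-42,31],"angular":[0,0,0],"fingers":0},{"dp":[30,-42,31],"angular":[0,0,0],"fingers":0},{"dp":[30,-42,31],"angular":[0,0,0],"fingers":0},{"dp":[30,-42,31],"angular":[0,0,0],"fingers":0}]'; python3 -c "
from h import *
to(562.2,-137,94)
for n in ('scene','top'):
    p,d=vision.grab_frame(n); cv2.imwrite(f'pics/{n}1.png',p)"
```

```text
clock: 1.52
eef_pos: [555.8, -144.2, 200.5]
tcp_rot: [3.141, 0.001, -0.0]
contact_force: [-0.7, 0.4, 0.9]
opening: 0.997
t 1.5167 at [ 555.809 -144.162  200.464] [ 3.141  0.001 -0.   ] F [-0.655  0.408  0.872] open 0.9968017584737864
dp [  6.467  -7.177 106.459] ang [ 0.     0.001 -0.   ]
```

```bash
python3 -m inch '[{"dp":[6.5,-7,30],"angular":[0,0,0],"fingers":0},{"dp":[6.5,-7,60],"angular":[0,0,0],"fingers":0},{"dp":[6.5,-7,85],"angular":[0,0,0],"fingers":0},{"dp":[6.5,-7,100],"angular":[0,0,0],"fingers":0},{"dp":[6.5,-7,112],"angular":[0,0,0],"fingers":0},{"dp":[6.5,-7,112],"angular":[0,0,0],"fingers":0},{"dp":[6.5,-7,112],"angular":[0,0,0],"fingers":0}]'; python3 -c "
from h import *
to(562.2,-137,88)
for n in ('scene','top'):
    p,d=vision.grab_frame(n); cv2.imwrite(f'pics/{n}1.png',p)
s=cv2.imread('pics/scene1.png')[130:255,150:310];t=cv2.imread('pics/top1.png')[120:245,250:410]
cv2.imwrite('pics/c3.png',cv2.resize(np.vstack([s,t]),None,fx=2.4*2/2,fy=2.4,interpolation=3))"
```

```text
clock: 2.2
eef_pos: [562.8, -137.4, 88.8]
tcp_rot: [3.141, -0.0, -0.001]
contact_force: [1.0, -0.4, -0.8]
opening: 1.002
t 2.2 at [ 562.793 -137.377   88.786] [ 3.141 -0.    -0.001] F [ 0.974 -0.438 -0.752] open 1.0020911285633127
dp [-0.594 -0.377  0.786] ang [ 0.    -0.    -0.001]
```

View pics/c3.png

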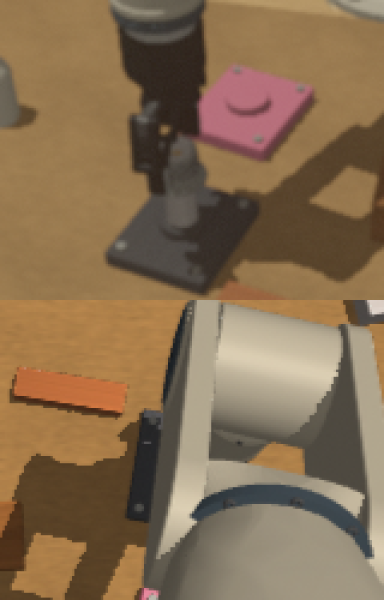

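The scene crop (lower left) shows the open jaws on either side of the coupling head. Closing gently.

```bash
python3 -m inch '[{"dp":[-0.5,0,0],"angular":[0,0,0],"fingers":60},{"dp":[-0.5,0,0],"angular":[0,0,0],"fingers":90},{"dp":[-0.5,0,0],"angular":[0,0,0],"fingers":105},{"dp":[-0.5,0,0],"angular":[0,0,0],"fingers":115},{"dp":[-0.5,0,0],"angular":[0,0,0],"fingers":120},{"dp":[-0.5,0,0],"angular":[0,0,0],"fingers":125},{"dp":[-0.5,0,0],"angular":[0,0,0],"fingers":130},{"dp":[-0.5,0,0],"angular":[0,0,0],"fingers":130},{"dp":[-0.5,0,0],"angular":[0,0,0],"fingers":130}]' 20; python3 -c "
from h import *
to(562.2,-137,88)"
```

```text
clock: 3.05
eef_pos: [563.3, -136.7, 88.8]
tcp_rot: [3.141, -0.002, 0.0]
contact_force: [4.1, 0.7, 4.6]
opening: 0.493
t 3.05 at [ 563.312 -136.749   88.815] [ 3.141 -0.002  0.   ] F [4.053 0.69  4.593] open 0.4925693840379555
dp [-1.114  0.25   0.813] ang [ 0.    -0.002  0.   ]
```

```bash
python3 -m inch '[{"dp":[1,0,0],"angular":[0,0,0],"fingers":140},{"dp":[1,0,0],"angular":[0,0,0],"fingers":180},{"dp":[1,0,0],"angular":[0,0,0],"fingers":180},{"dp":[1,0,0],"angular":[0,0,0],"fingers":180}]' 30; python3 -c "
from h import *
to(562.2,-137,88)"
```

```text
clock: 3.38
eef_pos: [563.4, -136.7, 88.7]
tcp_rot: [3.141, -0.0, 0.0]
contact_force: [0.6, 0.8, 6.6]
opening: 0.495
t 3.3833 at [ 563.364 -136.718   88.689] [ 3.141 -0.     0.   ] F [0.56  0.834 6.595] open 0.4947443817363836
dp [-1.164  0.282  0.688] ang [ 0. -0.  0.]
```

Gripped and centred: the coupling axis is at x ≈ 563.3 in the robot frame. Now pulling down in small steps.

```bash
python3 -m inch '[{"dp":[0,0,1],"angular":[0,0,0],"fingers":180},{"dp":[0,0,2],"angular":[0,0,0],"fingers":180},{"dp":[0,0,3],"angular":[0,0,0],"fingers":180},{"dp":[0,0,4],"angular":[0,0,0],"fingers":180},{"dp":[0,0,5],"angular":[0,0,0],"fingers":180},{"dp":[0,0,6],"angular":[0,0,0],"fingers":180}]'; python3 -c "
from h import *
to(563.3,-137,78)"
```

```text
clock: 3.88
eef_pos: [563.4, -136.7, 83.0]
tcp_rot: [3.141, -0.0, 0.0]
contact_force: [0.5, 0.4, 10.6]
opening: 0.493
t 3.8833 at [ 563.402 -136.739   82.969] [ 3.141 -0.     0.   ] F [ 0.496  0.447 10.561] open 0.49283251181493626
dp [-0.104  0.26   4.969] ang [ 0. -0.  0.]
```

```bash
python3 -m inch '[{"dp":[0,0,1],"angular":[0,0,0],"fingers":180},{"dp":[0,0,2],"angular":[0,0,0],"fingers":180},{"dp":[0,0,3],"angular":[0,0,0],"fingers":180},{"dp":[0,0,4],"angular":[0,0,0],"fingers":180},{"dp":[0,0,4.5],"angular":[0,0,0],"fingers":180}]'; python3 -c "
from h import *
to(563.3,-137,78)"
```

```text
clock: 4.3
eef_pos: [563.4, -136.7, 78.3]
tcp_rot: [3.141, -0.0, 0.0]
contact_force: [0.6, 1.4, 9.3]
opening: 0.488
t 4.3 at [ 563.379 -136.725   78.324] [ 3.141 -0.     0.   ] F [0.568 1.367 9.269] open 0.48828009426311436
dp [-0.079  0.275  0.324] ang [ 0. -0.  0.]
```

```bash
python3 -m inch '[{"dp":[0,0,0.5],"angular":[0,0,0],"fingers":180},{"dp":[0,0,1],"angular":[0,0,0],"fingers":180},{"dp":[0,0,1],"angular":[0,0,0],"fingers":180}]'; python3 -m inch '[{"dp":[0,0,0],"angular":[0,0,0],"fingers":120},{"dp":[0,0,0],"angular":[0,0,0],"fingers":90},{"dp":[0,0,0],"angular":[0,0,0],"fingers":0},{"dp":[0,0,0],"angular":[0,0,0],"fingers":0},{"dp":[0,0,0],"angular":[0,0,0],"fingers":0},{"dp":[0,0,0],"angular":[0,0,0],"fingers":0},{"dp":[0,0,-30],"angular":[0,0,0],"fingers":0},{"dp":[0,0,-70],"angular":[0,0,0],"fingers":0},{"dp":[0,0,-110],"angular":[0,0,0],"fingers":0},{"dp":[0,0,-150],"angular":[0,0,0],"fingers":0},{"dp":[0,0,-160],"angular":[0,0,0],"fingers":0}]'; python3 -c "
from h import *
to(486.5+1.1,89.4,150)
for n in ('scene','top'):
    p,d=vision.grab_frame(n); cv2.imwrite(f'pics/{n}2.png',p); np.save(f'pics/{n}2.npy',d)
s=cv2.imread('pics/scene2.png')[165:245,190:270];t=cv2.imread('pics/scene0.png')[165:245,190:270]
cv2.imwrite('pics/c4.png',cv2.resize(np.hstack([s,t]),None,fx=5,fy=5,interpolation=3))"
```

```text
clock: 4.55
eef_pos: [563.4, -136.7, 77.4]
tcp_rot: [3.141, -0.0, 0.0]
contact_force: [0.1, 0.5, 9.4]
opening: 0.49
clock: 5.47
eef_pos: [565.8, -137.3, 243.2]
tcp_rot: [3.14, -0.008, 0.0]
contact_force: [1.7, -0.6, 1.2]
opening: 0.997
t 5.4667 at [ 565.823 -137.336  243.164] [ 3.14  -0.008  0.   ] F [ 1.655 -0.593  1.238] open 0.996750351982885
dp [ -78.95  -226.922   92.092] ang [ 0.002 -0.008  0.   ]
```

View pics/c4.png

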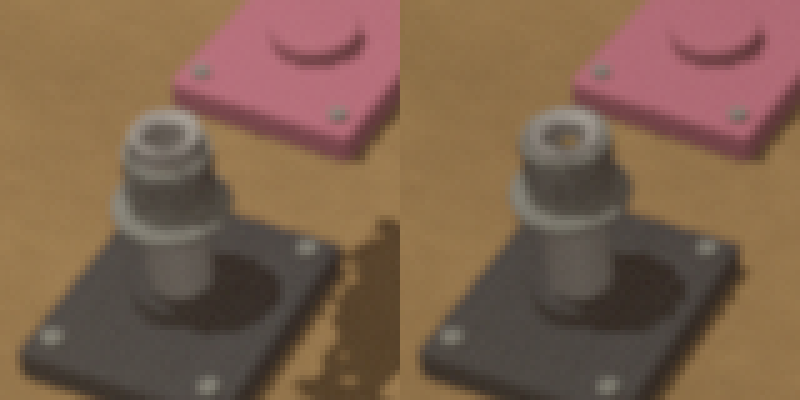

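The sleeve is now down (left) compared with before (right): the collar at crop (170,215) sits lower and the rim stands proud. Checking this with depth.

Run:
```python
from h import *
np.set_printoptions(precision=1,suppress=True)
cs=vision.camera_params("scene");b=(205,245,180,240)
for n in (0,2):
    P=cloud(np.load(f"pics/scene{n}.npy"),cs); Q=P[b[2]:b[3],b[0]:b[1]].reshape(-1,3)
    print(n,np.histogram(Q[:,2],bins=np.arange(70,130,2))[0])
    R=Q[(Q[:,2]>119.5)&(Q[:,2]<126)]; print(len(R),np.median(R[:,2]),R.min(0),R.max(0))
```

```text
0 [ 3  4  4  0  0  0  4 17 43 54 26 10 13 13 11 13 13 12 17 24 14 24 19 25
 43 51 32  1  0]
90 121.2522446839518 [ 547.5 -155.8  119.5] [ 587.7 -117.2  124.5]
2 [ 0  0  3  9 45 61 27 14  9 13 11 12  7 17 10 16 13 19 16 26 38 30 13 24
 17 27 22  4  0]
57 121.87648055462435 [ 550.2 -153.1  119.5] [ 583.6 -121.6  125. ]
```

Collar peak moved from 88.5 to 80.5 mm, so the sleeve is caught 8 mm down with nothing touching it. Rim z ≈ 122.3. Now the probe.

```bash
python3 -m inch '[{"dp":[-75.5,-226,0],"angular":[0,0,0],"fingers":40},{"dp":[-75.5,-226,0],"angular":[0,0,0],"fingers":40},{"dp":[-75.5,-226,0],"angular":[0,0,0],"fingers":40},{"dp":[-75.5,-226,0],"angular":[0,0,0],"fingers":40},{"dp":[-75.5,-226,0],"angular":[0,0,0],"fingers":40},{"dp":[-75.5,-226,0],"angular":[0,0,0],"fingers":40},{"dp":[-75.5,-226,20],"angular":[0,0,0],"fingers":40},{"dp":[-75.5,-226,50],"angular":[0,0,0],"fingers":40},{"dp":[-75.5,-226,80],"angular":[0,0,0],"fingers":40},{"dp":[-75.5,-226,80],"angular":[0,0,0],"fingers":40}]' 25;  python3 -c "
from h import *
to(487.8,89.2,70)
for n in ('scene','top'):
    p,d=vision.grab_frame(n); cv2.imwrite(f'pics/{n}3.png',p)
s=cv2.imread('pics/scene3.png')[110:250,260:420]
cv2.imwrite('pics/c5.png',cv2.resize(s,None,fx=4,fy=4,interpolation=3))"
```

```text
clock: 6.4
eef_pos: [482.9, 88.8, 150.6]
tcp_rot: [3.14, 0.011, 0.001]
contact_force: [-1.3, -0.4, -0.4]
opening: 0.842
t 6.4 at [482.872  88.791 150.631] [3.14  0.011 0.001] F [-1.272 -0.387 -0.381] open 0.8417321386869093
dp [ 5.782 -0.565 80.574] ang [0.002 0.011 0.001]
```

View pics/c5.png

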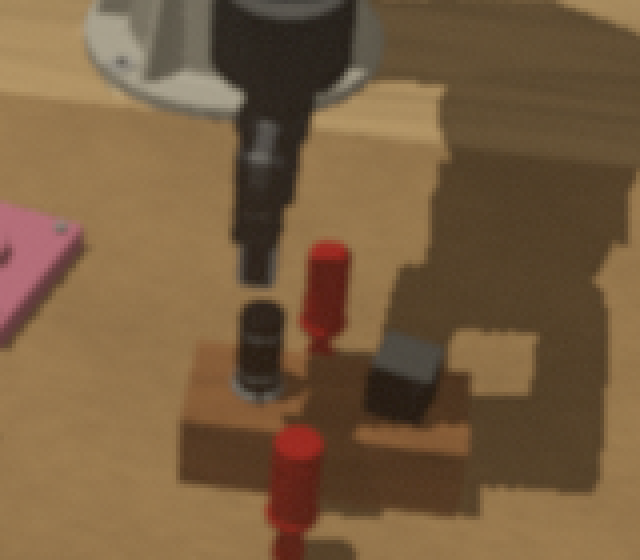

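The open fingers hang directly above the black probe at crop (262,345), lined up in y. Descending.

```bash
python3 -m inch '[{"dp":[0,0,0],"angular":[0,0,0],"fingers":40},{"dp":[0,0,0],"angular":[0,0,0],"fingers":40}]';  python3 -c "
from h import *
to(487.8,89.2,70)"
```

```text
clock: 6.67
eef_pos: [488.7, 89.3, 158.1]
tcp_rot: [-3.141, -0.002, -0.0]
contact_force: [0.5, 0.0, 0.6]
opening: 0.845
t 6.6667 at [488.714  89.313 158.071] [-3.141 -0.002 -0.   ] F [0.457 0.007 0.615] open 0.8449765537802222
dp [-1.083  0.146 88.069] ang [-0.    -0.002 -0.   ]
```

```bash
python3 -m inch '[{"dp":[-0.5,0,20],"angular":[0,0,0],"fingers":40},{"dp":[-0.5,0,40],"angular":[0,0,0],"fingers":40},{"dp":[-0.5,0,60],"angular":[0,0,0],"fingers":40},{"dp":[-0.5,0,75],"angular":[0,0,0],"fingers":40},{"dp":[-0.5,0,84],"angular":[0,0,0],"fingers":40},{"dp":[-0.5,0,87],"angular":[0,0,0],"fingers":40},{"dp":[-0.5,0,87],"angular":[0,0,0],"fingers":80},{"dp":[-0.5,0,87],"angular":[0,0,0],"fingers":130},{"dp":[-0.5,0,87],"angular":[0,0,0],"fingers":155},{"dp":[-0.5,0,87],"angular":[0,0,0],"fingers":170},{"dp":[-0.5,0,87],"angular":[0,0,0],"fingers":180},{"dp":[-0.5,0,87],"angular":[0,0,0],"fingers":200}]' 25;  python3 -m inch '[{"dp":[0,0,0],"angular":[0,0,0],"fingers":220},{"dp":[0,0,0],"angular":[0,0,0],"fingers":220}]' 50; python3 -c "
from h import *
to(487.8,89.2,70)"
```

```text
clock: 7.67
eef_pos: [488.0, 89.5, 70.7]
tcp_rot: [-3.141, -0.002, 0.0]
contact_force: [-0.6, -0.6, 7.1]
opening: 0.316
clock: 7.83
eef_pos: [488.0, 89.5, 70.8]
tcp_rot: [-3.141, -0.002, 0.0]
contact_force: [-0.3, -1.0, 8.5]
opening: 0.312
t 7.8333 at [488.024  89.453  70.803] [-3.141 -0.002  0.   ] F [-0.311 -0.998  8.456] open 0.31175152861528244
dp [-0.226  0.253  0.802] ang [-0.    -0.002  0.   ]
```

```bash
python3 -m inch '[{"dp":[0,0,-2],"angular":[0,0,0],"fingers":220},{"dp":[0,0,-8],"angular":[0,0,0],"fingers":220},{"dp":[0,0,-20],"angular":[0,0,0],"fingers":220},{"dp":[0,0,-40],"angular":[0,0,0],"fingers":220},{"dp":[0,0,-65],"angular":[0,0,0],"fingers":220},{"dp":[0,0,-90],"angular":[0,0,0],"fingers":220},{"dp":[0,0,-115],"angular":[0,0,0],"fingers":220},{"dp":[0,0,-130],"angular":[0,0,0],"fingers":220},{"dp":[0,0,-130],"angular":[0,0,0],"fingers":220},{"dp":[0,0,-130],"angular":[0,0,0],"fingers":220}]';python3 -c "
from h import *
to(563.3,-137,200)
for n in ('scene','top'):
    p,d=vision.grab_frame(n); cv2.imwrite(f'pics/{n}4.png',p); np.save(f'pics/{n}4.npy',d)
s=cv2.imread('pics/scene4.png')[80:220,260:420]
cv2.imwrite('pics/c6.png',cv2.resize(s,None,fx=4,fy=4,interpolation=3))"
```

```text
clock: 8.67
eef_pos: [487.3, 89.4, 200.2]
tcp_rot: [-3.141, -0.001, -0.0]
contact_force: [0.1, -0.3, -3.0]
opening: 0.313
t 8.6667 at [487.339  89.355 200.245] [-3.141 -0.001 -0.   ] F [ 0.055 -0.254 -3.042] open 0.3126224530004053
dp [ 75.965 226.354   0.289] ang [-0.    -0.001 -0.   ]
```

View pics/c6.png

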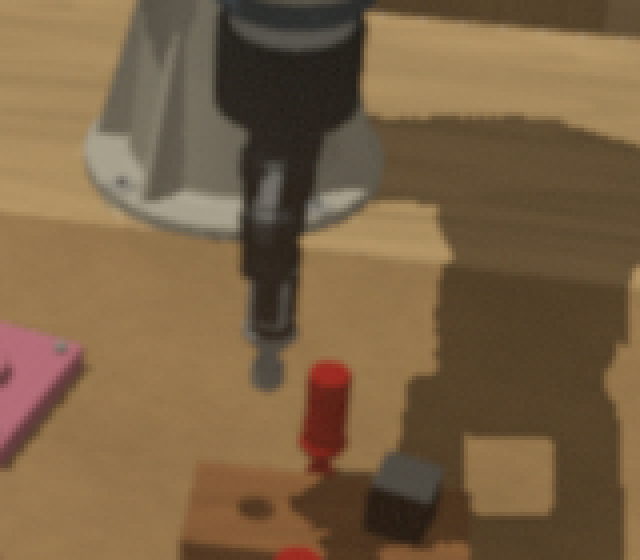

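Held straight; the plug is visible at crop (267,370) and the rack hole is empty. Moving above the mouth.

```bash
python3 -m inch '[{"dp":[12,35,0],"angular":[0,0,0],"fingers":220},{"dp":[24,71,0],"angular":[0,0,0],"fingers":220},{"dp":[36,106,0],"angular":[0,0,0],"fingers":220},{"dp":[48,142,0],"angular":[0,0,0],"fingers":220},{"dp":[60,177,0],"angular":[0,0,0],"fingers":220},{"dp":[69,206,0],"angular":[0,0,0],"fingers":220},{"dp":[74,221,0],"angular":[0,0,0],"fingers":220},{"dp":[76,226.4,5],"angular":[0,0,0],"fingers":220},{"dp":[76,226.4,10],"angular":[0,0,0],"fingers":220},{"dp":[76,226.4,15],"angular":[0,0,0],"fingers":220},{"dp":[76,226.4,15],"angular":[0,0,0],"fingers":220},{"dp":[76,226.4,15],"angular":[0,0,0],"fingers":220}]';python3 -c "
from h import *
to(563.3,-137,180)
for n in ('scene','top'):
    p,d=vision.grab_frame(n); cv2.imwrite(f'pics/{n}5.png',p); np.save(f'pics/{n}5.npy',d)
s=cv2.imread('pics/scene5.png')[150:235,185:270]
cv2.imwrite('pics/c7.png',cv2.resize(s,None,fx=7,fy=7,interpolation=3))"
```

```text
clock: 9.77
eef_pos: [562.4, -135.5, 184.0]
tcp_rot: [-3.141, 0.002, 0.001]
contact_force: [0.5, 0.8, -2.2]
opening: 0.317
t 9.7667 at [ 562.403 -135.541  183.987] [-3.141  0.002  0.001] F [ 0.519  0.829 -2.245] open 0.31699016456356466
dp [0.902 1.463 3.984] ang [-0.001  0.002  0.001]
```

View pics/c7.png

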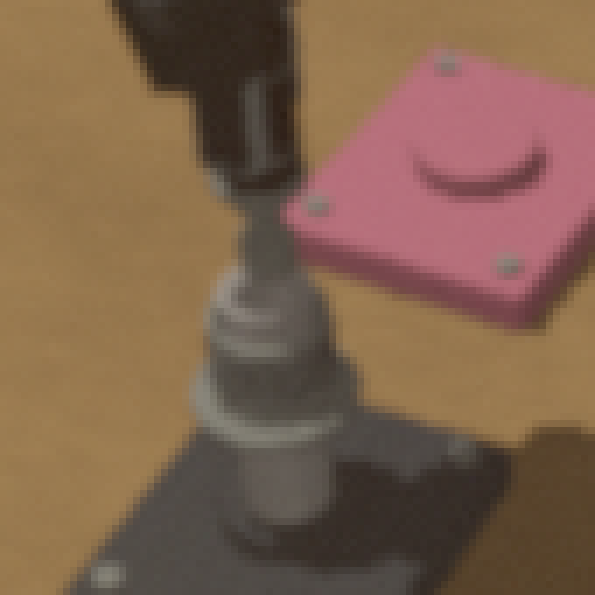

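The plug at crop (268,255) sits just above the mouth centre at (270,290), in line with the leaning vertical. Settling, then descending.

```bash
python3 -m inch '[{"dp":[0,0,0],"angular":[0,0,0],"fingers":220},{"dp":[0,0,0],"angular":[0,0,0],"fingers":220},{"dp":[0,0,0],"angular":[0,0,0],"fingers":220}]';python3 -c "
from h import *
to(563.3,-137,180)"
```

```text
clock: 10.12
eef_pos: [563.4, -136.8, 185.1]
tcp_rot: [3.141, -0.001, 0.0]
contact_force: [0.3, -0.1, -2.1]
opening: 0.315
t 10.1167 at [ 563.376 -136.844  185.113] [ 3.141 -0.001  0.   ] F [ 0.295 -0.126 -2.064] open 0.31487861283892393
dp [-0.079  0.156  5.113] ang [ 0.    -0.001  0.   ]
```

```bash
python3 -m inch '[{"dp":[0,0,3],"angular":[0,0,0],"fingers":220},{"dp":[0,0,6],"angular":[0,0,0],"fingers":220},{"dp":[0,0,8],"angular":[0,0,0],"fingers":220},{"dp":[0,0,9.5],"angular":[0,0,0],"fingers":220},{"dp":[0,0,11],"angular":[0,0,0],"fingers":220},{"dp":[0,0,12],"angular":[0,0,0],"fingers":220}]';python3 -m inch '[{"dp":[0,0,1],"angular":[0,0,0],"fingers":220},{"dp":[0,0,2],"angular":[0,0,0],"fingers":220}]';python3 -m inch '[{"dp":[0,0,1],"angular":[0,0,0],"fingers":220},{"dp":[0,0,2],"angular":[0,0,0],"fingers":220}]'
```

```text
clock: 10.62
eef_pos: [563.1, -137.1, 172.5]
tcp_rot: [-3.142, 0.0, -0.0]
contact_force: [-0.4, -0.1, -1.6]
opening: 0.317
clock: 10.78
eef_pos: [563.3, -137.1, 170.7]
tcp_rot: [-3.142, -0.0, -0.0]
contact_force: [0.1, -0.0, -2.4]
opening: 0.312
clock: 10.95
eef_pos: [563.2, -137.1, 168.7]
tcp_rot: [-3.142, -0.0, -0.0]
contact_force: [0.3, -0.8, -1.5]
opening: 0.316
```

```bash
python3 -m inch '[{"dp":[0,0,1.5],"angular":[0,0,0],"fingers":220},{"dp":[0,0,3],"angular":[0,0,0],"fingers":220},{"dp":[0,0,4],"angular":[0,0,0],"fingers":220}]';python3 -m inch '[{"dp":[0,0,1.5],"angular":[0,0,0],"fingers":220},{"dp":[0,0,3],"angular":[0,0,0],"fingers":220},{"dp":[0,0,4],"angular":[0,0,0],"fingers":220}]'; python3 -m inch '[{"dp":[0,0,1.5],"angular":[0,0,0],"fingers":220},{"dp":[0,0,3],"angular":[0,0,0],"fingers":220},{"dp":[0,0,4],"angular":[0,0,0],"fingers":220}]'
```

```text
clock: 11.2
eef_pos: [563.2, -137.1, 164.6]
tcp_rot: [-3.142, 0.0, -0.0]
contact_force: [0.1, 0.2, -1.7]
opening: 0.316
clock: 11.45
eef_pos: [563.2, -137.0, 160.6]
tcp_rot: [-3.142, 0.0, 0.0]
contact_force: [-0.4, -0.1, -1.9]
opening: 0.314
clock: 11.7
eef_pos: [563.2, -137.1, 156.6]
tcp_rot: [-3.142, 0.0, -0.0]
contact_force: [0.2, -0.5, -1.2]
opening: 0.313
```

```bash
python3 -m inch '[{"dp":[0,0,1.5],"angular":[0,0,0],"fingers":220},{"dp":[0,0,3],"angular":[0,0,0],"fingers":220},{"dp":[0,0,4],"angular":[0,0,0],"fingers":220}]';python3 -m inch '[{"dp":[0,0,1.5],"angular":[0,0,0],"fingers":220},{"dp":[0,0,3],"angular":[0,0,0],"fingers":220},{"dp":[0,0,4],"angular":[0,0,0],"fingers":220}]'; python3 -m inch '[{"dp":[0,0,1],"angular":[0,0,0],"fingers":220},{"dp":[0,0,2],"angular":[0,0,0],"fingers":220}]'
```

```text
clock: 11.95
eef_pos: [563.2, -137.0, 152.6]
tcp_rot: [-3.142, 0.0, 0.0]
contact_force: [-0.3, 0.1, -2.6]
opening: 0.314
clock: 12.2
eef_pos: [563.2, -137.1, 148.6]
tcp_rot: [-3.142, 0.0, -0.0]
contact_force: [-0.9, -1.0, -2.4]
opening: 0.316
clock: 12.37
eef_pos: [563.2, -137.1, 146.7]
tcp_rot: [3.142, -0.0, -0.0]
contact_force: [0.1, 0.2, -2.3]
opening: 0.315
```

Aligned and free so far. Now 0.5 to 1 mm steps onto the catch.

```bash
python3 -m inch '[{"dp":[0,0,0.5],"angular":[0,0,0],"fingers":220},{"dp":[0,0,1],"angular":[0,0,0],"fingers":220}]';python3 -m inch '[{"dp":[0,0,0.5],"angular":[0,0,0],"fingers":220},{"dp":[0,0,1],"angular":[0,0,0],"fingers":220}]'; python3 -m inch '[{"dp":[0,0,0.5],"angular":[0,0,0],"fingers":220},{"dp":[0,0,1],"angular":[0,0,0],"fingers":220}]'
```

```text
clock: 12.53
eef_pos: [563.2, -137.0, 145.7]
tcp_rot: [-3.142, 0.0, 0.0]
contact_force: [0.0, 0.1, -1.7]
opening: 0.316
clock: 12.7
eef_pos: [563.3, -137.1, 144.8]
tcp_rot: [3.142, -0.0, 0.0]
contact_force: [0.1, 0.2, -3.0]
opening: 0.313
clock: 12.87
eef_pos: [563.2, -137.1, 143.8]
tcp_rot: [3.142, -0.0, -0.0]
contact_force: [-1.0, -0.1, -1.6]
opening: 0.319
```

```bash
python3 -m inch '[{"dp":[0,0,0.5],"angular":[0,0,0],"fingers":220},{"dp":[0,0,1],"angular":[0,0,0],"fingers":220}]';python3 -m inch '[{"dp":[0,0,0.5],"angular":[0,0,0],"fingers":220}]'; python3 -m inch '[{"dp":[0,0,0.5],"angular":[0,0,0],"fingers":220}]'
```

```text
clock: 13.03
eef_pos: [563.4, -137.1, 143.1]
tcp_rot: [3.142, -0.0, 0.0]
contact_force: [-1.7, 0.6, 5.4]
opening: 0.312
clock: 13.12
eef_pos: [563.4, -137.1, 142.9]
tcp_rot: [3.141, -0.0, 0.0]
contact_force: [-3.4, -0.2, 8.2]
opening: 0.315
clock: 13.2
eef_pos: [563.5, -137.2, 142.7]
tcp_rot: [3.141, -0.001, -0.0]
contact_force: [-3.2, -0.3, 10.5]
opening: 0.315
```

```bash
python3 -m inch '[{"dp":[-0.4,0,0.3],"angular":[0,0,0],"fingers":220},{"dp":[-0.4,0,0.5],"angular":[0,0,0],"fingers":220}]';python3 -m inch '[{"dp":[0,0,0.5],"angular":[0,0,0],"fingers":220}]'
```

```text
clock: 13.37
eef_pos: [563.4, -137.2, 142.5]
tcp_rot: [3.141, -0.001, 0.0]
contact_force: [-2.3, -0.3, 11.0]
opening: 0.314
clock: 13.45
eef_pos: [563.7, -137.3, 142.2]
tcp_rot: [3.141, -0.002, -0.0]
contact_force: [0.1, -0.5, 8.7]
opening: 0.312
```

```bash
python3 -m inch '[{"dp":[0,0,0.5],"angular":[0,0,0],"fingers":220}]';python3 -m inch '[{"dp":[0,0,0.5],"angular":[0,0,0],"fingers":220}]';python3 -m inch '[{"dp":[0,0,0.5],"angular":[0,0,0],"fingers":220}]'
```

```text
clock: 13.53
eef_pos: [564.0, -137.3, 141.7]
tcp_rot: [3.141, -0.003, 0.0]
contact_force: [-1.6, 0.8, 10.5]
opening: 0.319
clock: 13.62
eef_pos: [564.1, -137.4, 141.4]
tcp_rot: [3.141, -0.003, 0.0]
contact_force: [-2.2, 0.8, 13.4]
opening: 0.316
clock: 13.7
eef_pos: [564.1, -137.4, 141.1]
tcp_rot: [3.141, -0.003, 0.0]
contact_force: [-1.6, 0.7, 10.2]
opening: 0.312
```

```bash
cat > look.py <<'E'
import sys
from h import *
k=sys.argv[1]
p,d=vision.grab_frame("scene"); cv2.imwrite(f'pics/scene{k}.png',p); np.save(f'pics/scene{k}.npy',d)
Q=cloud(d,vision.camera_params("scene"))[180:240,205:245].reshape(-1,3)
print(np.histogram(Q[:,2],bins=np.arange(70,130,2))[0])
cv2.imwrite(f'pics/c_{k}.png',cv2.resize(p[150:235,185:270],None,fx=7,fy=7,interpolation=3))
E
python3 look.py 6
```

```text
[ 0  0  1 14 35 65 31 17  9 10 12  9 11 14 12 12 15 18 13 21 35 23  9 11
  9  6  4 14 14]
```

View pics/c_6.png

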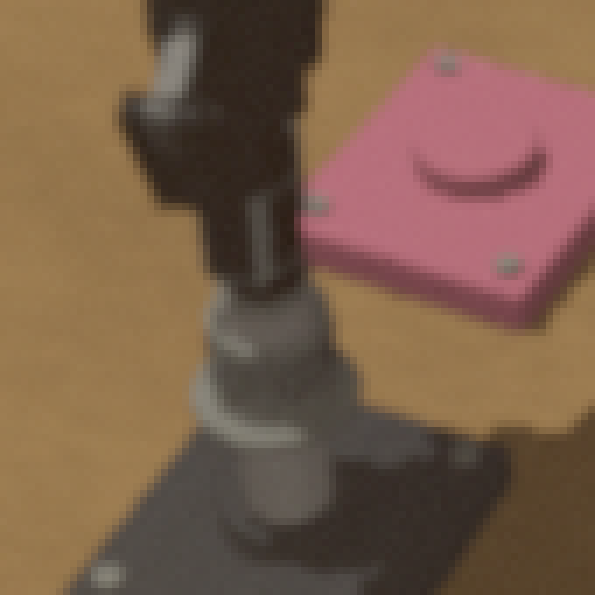

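The probe is in to just above the shoulder and the sleeve is still back (collar peak ≈ 80). Continuing.

```bash
python3 -m inch '[{"dp":[0,0,0.5],"angular":[0,0,0],"fingers":220}]';python3 -m inch '[{"dp":[0,0,0.5],"angular":[0,0,0],"fingers":220}]';python3 -m inch '[{"dp":[0,0,0.5],"angular":[0,0,0],"fingers":220}]'
```

```text
clock: 13.83
eef_pos: [564.0, -137.3, 140.1]
tcp_rot: [3.141, -0.003, 0.0]
contact_force: [0.7, 0.6, 7.1]
opening: 0.32
clock: 13.92
eef_pos: [564.1, -137.3, 139.7]
tcp_rot: [3.141, -0.003, -0.0]
contact_force: [-2.7, 1.1, 15.6]
opening: 0.315
clock: 14.0
eef_pos: [564.1, -137.3, 139.7]
tcp_rot: [3.141, -0.003, -0.0]
contact_force: [-3.6, 2.0, 19.4]
opening: 0.32
```

```bash
python3 look.py 7
```

```text
[ 6  5  2  1  0  0  3  9 44 59 28 11 13 11 10 10 18 15 13 12  8 18 14 16
 27 29  9 15 14]
```

View pics/c_7.png

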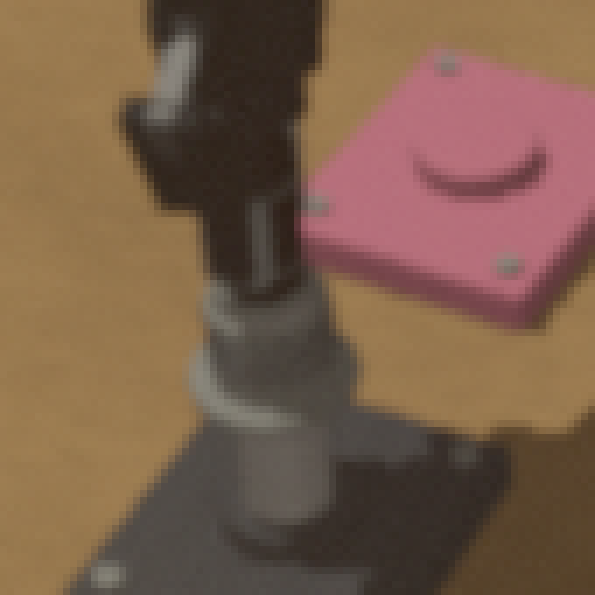

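The sleeve has sprung back up (collar peak 88.5, the same as at the start). Easing off the push, letting go and retreating.

```bash
python3 -m inch '[{"dp":[0,0,-0.8],"angular":[0,0,0],"fingers":220},{"dp":[0.5,0,-1.5],"angular":[0,0,0],"fingers":220},{"dp":[0.5,0,-1.5],"angular":[0,0,0],"fingers":220}]' 25; python3 -m inch '[{"dp":[0,0,0],"angular":[0,0,0],"fingers":160},{"dp":[0,0,0],"angular":[0,0,0],"fingers":110},{"dp":[0,0,0],"angular":[0,0,0],"fingers":0},{"dp":[0,0,0],"angular":[0,0,0],"fingers":0},{"dp":[0,0,0],"angular":[0,0,0],"fingers":0},{"dp":[0,0,0],"angular":[0,0,0],"fingers":0}]'; python3 -m inch '[{"dp":[0,0,-20],"angular":[0,0,0],"fingers":0},{"dp":[0,0,-50],"angular":[0,0,0],"fingers":0},{"dp":[0,0,-80],"angular":[0,0,0],"fingers":0},{"dp":[0,0,-110],"angular":[0,0,0],"fingers":0},{"dp":[0,40,-120],"angular":[0,0,0],"fingers":0},{"dp":[-20,80,-120],"angular":[0,0,0],"fingers":0},{"dp":[-60,120,-120],"angular":[0,0,0],"fingers":0},{"dp":[-90,150,-120],"angular":[0,0,0],"fingers":0},{"dp":[-100,160,-120],"angular":[0,0,0],"fingers":0},{"dp":[-100,160,-120],"angular":[0,0,0],"fingers":0},{"dp":[-100,160,-120],"angular":[0,0,0],"fingers":0}]'; python3 look.py 8
python3 - <<'E'
from h import *
p,d=vision.grab_frame("top"); cv2.imwrite('pics/top8.png',p)
s=cv2.imread('pics/scene8.png')
Q=cloud(np.load('pics/scene8.npy'),vision.camera_params("scene"))[160:200,205:245].reshape(-1,3)
print(np.histogram(Q[:,2],bins=np.arange(116,190,3))[0])
cv2.imwrite('pics/c8.png',np.vstack([cv2.resize(s[130:250,130:390],(780,360),interpolation=3),cv2.resize(p[140:270,120:460],(780,240),interpolation=3)]))
E
```

```text
clock: 14.3
eef_pos: [564.0, -137.2, 140.1]
tcp_rot: [3.141, -0.002, -0.0]
contact_force: [-0.2, -0.3, 6.9]
opening: 0.318
clock: 14.8
eef_pos: [563.2, -137.0, 139.1]
tcp_rot: [-3.142, 0.0, 0.0]
contact_force: [0.3, 0.3, 0.5]
opening: 1.002
clock: 15.72
eef_pos: [462.3, -298.2, 259.4]
tcp_rot: [-3.142, -0.0, -0.003]
contact_force: [-0.2, 1.1, -0.2]
opening: 0.999
[ 4  4  3  0  0  0  1 17 48 50 31  9  9 10 13 14 13 11 13 13 11 13 18 15
 28 25 15 13 10]
[30 36 20 18 22 13 13  8 18 10 13 14 12 15  9 18 14  9 15 13 13 37 49  0]
```

View pics/c8.png

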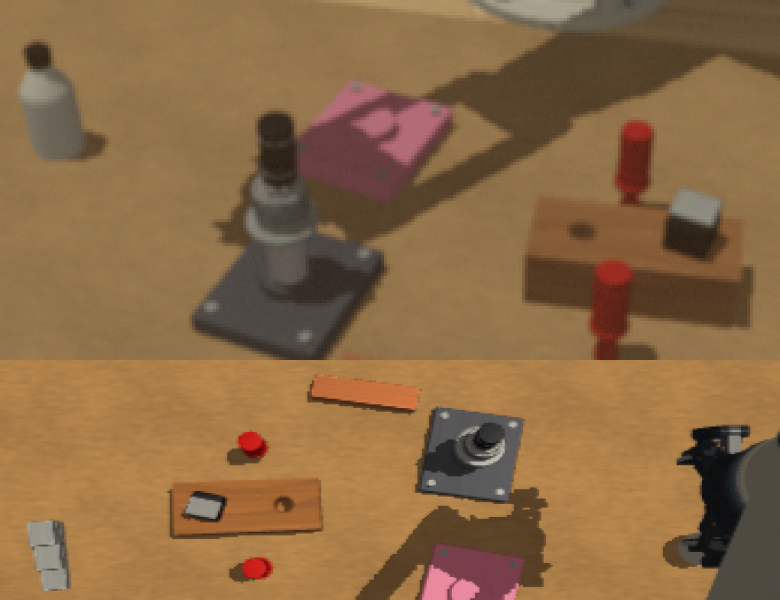

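The probe stands upright in the coupling (scene crop (277,150)), its top at about z 182 against 181 to 183 when home. The sleeve is up, and the other objects are where they were.

```bash
python3 -c "
from h import *
a,b=cv2.imread('pics/top0.png'),cv2.imread('pics/top8.png')
for n,(u,v,w,h) in dict(bar=(250,143,58,30),step=(125,220,30,50),angle=(194,200,34,40)).items(): print(n,cv2.absdiff(a[v:v+h,u:u+w],b[v:v+h,u:u+w]).mean())
from rig import sign_off; print(sign_off())"
```

```text
bar 7.724137931034483
step 8.218666666666667
angle 6.927450980392157
the job is handed in; nothing more can be done
None
```

The probe is fitted and locked in the coupling, and the job was handed in at about 16 s of the 69 s allowed.

- **Sleeve:** I gripped its side and pulled it down about 11 mm. After I let go it stayed caught about 8 mm down, with nothing touching it (collar z 88.5 → 80.5).
- **Insertion:** the plug met the catch at the expected height. The most I read was about 19 N at the wrist, which is about 22 N on the coupling once the probe's weight is added. At the bottom the sleeve sprang back up (collar z 88.5 again).
- **After letting go:** the probe stands upright with its top at about z 182, which fits fully home (181–183). The sleeve was still up and the robot was touching nothing.
- **Other objects:** the angle probe, copper bar and step block look unmoved. Their before and after crops differ only slightly (mean 7–8 grey levels), which I put down to noise and shading. The gel bottle was only checked by eye, in the scene view.

Two measurements disagreed. The side camera placed things about 5 mm further out in x than the top camera. The grip on the sleeve put the axis about 1 mm from the top camera's value, so I used the grip's value.

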